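Clamp a heat sink in the screw-driving jig

TASK

Push the heat sink along the bed of the screw-driving jig, under the bridge, until it is fully home against the end stop. Then turn the winged clamp knob clockwise until the cam comes up snug and holds the heat sink firmly against the fence: do not overtighten it. Work gently, keep the gripper from knocking the bridge beside the knob, let go, and leave the other things on the bench where they are.

Things in the scene. Friction and masses are not known exactly. Their poses are not given: they have to be found in the camera images.
- jig: the jig, fixed to the bench (place and yaw differ each time): aluminium bed, x -130 to 120 mm, y -88 to 88 mm, top 16 mm above the bench. Origin: under the bed, at bench height; x: the way the heat sink is pushed; y: from the knob's side to the fence; z up. The fence, a steel bar on the +y side, top 34 mm above the bench, has its face between y = +43 and +48 mm: set for each batch, not measured.
- bridge: bridge beside the knob: aluminium plate across the bed, in the jig's frame x 42 to 82 mm, y -70 to +86 mm, underside 40 mm and top 48 mm above the bench, bushes to 52 mm, on block legs (y -70 to -50 and +74 to +86 mm). Origin at x = 62, y = 0 mm, on the bed; axes as the jig's. Its near face (x = 42 mm) is 30 mm from the knob's axis, 5 mm from the wing tips as they pass.
- endstop: end stop: steel block on the bed. Origin on the bed at the middle of the face that the heat sink meets, at x = 95, y = 6 mm in the jig's frame; 50 mm wide, 20 mm tall.
- sink_mid (a point): centre of the heat sink, half-way up its metal (24 mm above the bench); axes along the jig's. Aluminium, 160 x 80 x 16 mm, 0.28 to 0.42 kg, flat face up, ribs down, four black modules 4.5 mm high on top. It lies on the bed 20 to 45 mm short of the stop, with some mm of play between cam and fence, and slides with 1.5 to 3 N (more if struck). Home: centre at x = 15 mm, the trailing end to push at x = -65 mm (jig's frame).
- wings (a point): on the clamp knob's vertical axis, 52 mm above the bench; at x = 12, y = -52 mm in the jig's frame. Black knob with two flat upright wings in one plane, 50 mm tip to tip, 9 mm thick, from 38 to 60 mm above the bench (outer 12 mm of each up to 67 mm). Below it, 18 to 31 mm above the bench, a plastic-faced cam of radius 16 mm, 9 mm off the axis, meets the heat sink's -y side.
- knob (a joint): knob angle, rad, 0 to 2.0, growing clockwise from above (tightening); the wings' plane lies (0.15 - joint) counter-clockwise from the jig's x axis. Starts slack at 0 to 0.3; 0.18 N m of friction, stays where left. The cam takes up between about 0.55 and 1.2, set by the fence; then the torque climbs at once. Snug: about 0.5 N m at the knob in all (25 N on the heat sink); under 0.35 is loose, 0.85 too much.
- bin: open blue stock bin, 160 x 100 x 75 mm; a bystander. Origin: centre of its underside.
- driver: hand screwdriver lying on the bench, 200 mm long; a bystander. Origin: centre of its underside.
- spare1: spare bare heat sink lying ribs up, 160 x 80 x 16 mm; a bystander. Origin: centre of its underside.
- screwcup: small steel screw cup, 40 mm across, 22 mm tall, standing on the jig's bed at its near right corner; a bystander. Origin: centre of its underside.
- blocks: grey holder with five driver bits, 90 x 35 x 60 mm; a bystander. Origin: centre of its underside.
Not all that is in view belongs to the job. Leave any green or orange look-alike of the part that bears sink_mid alone.

How it is judged (in metres and radians):
On the way, in this order (a step that is already met when the one before it is completed fails the run):
1. the heat sink is home against the end stop (x of sink_mid in the frame of jig above 0.013 m), for 0.2 s.
2. the cam bears firmly on the heat sink (contact force between knob and sink above 10 N and x of sink_mid in the frame of jig above 0.013 m), for 0.2 s.
At the end, for the whole second after the job is handed in: The heat sink lies flat on the bed, square to the jig (0.02 rad), its end within 2 mm of the end stop, and the cam presses it against the fence with 8 to 60 N (25 N is right); heat sink and knob at rest and let go (x of sink_mid in the frame of jig above 0.013 m and contact force between knob and sink between 8 and 60 N and angle between the x axis of sink_mid and the x axis of jig, either way round below 0.02 rad and angle between sink_mid's own z axis and vertical below 0.03 rad and linear speed of sink below 0.01 m/s and velocity of joint knob below 0.05 rad/s); the robot touches nothing.
It fails at once if the clamp is overtightened (more than 60 N on the heat sink) (contact force between knob and sink above 60 N).
It fails at once if the gripper knocks the bridge (more than 10 N) (contact force between any of the fingers, the arm and bridge above 10 N).
It fails at once if the heat sink is pushed hard (more than 35 N from the gripper) (contact force between any of the fingers, the arm and sink above 35 N).
It fails at once if a bystander is moved more than 25 mm (distance of any of bin, driver, spare1, screwcup, blocks from where it was at the start of the episode above 0.025 m).
It also fails if it takes over 61 s, if anything falls off the work surface, if the arm or the gripper's body presses on something with over 40 N, if the wrist force passes 120 N, or if a joint passes its speed limit or range.

ROBOT

A 6-joint arm with a two-finger parallel gripper is mounted at the origin on the work surface. World frame = base frame: x ahead of the robot, y to its left, z up, the work surface at z = 0. Lengths are in mm, angles in rad, forces in N, time in s.
With the tool pointing down it reaches from about 300 to 775 mm from the base axis. Payload 14.6 kg.
Tool frame: the origin (TCP) lies between the finger pads; the fingertips stand 8 mm ahead of it and the grasp point (between the pads) lies 11 mm behind it; x points along the fingers, y is the direction in which the jaws open and shut, and the axes are right-handed (so a half turn about x gives the same grasp; the last joint's range is limited). The gripper opens to 94 mm and grips with 3 to 60 N. Pads are 16 mm wide; open, the fingers measure 119 mm over their backs; the gripper's body (75 mm by 177 mm) begins 78 mm behind the grasp point.
Start: joints at [-1.343, 0.3, 1.521, -0, 1.321, -0.067], TCP at [159.795, -526.265, 213.446] pointing down, gripper open.
Joint ranges: [-3.03, 3.03], [-0.79, 2.21], [0.23, 2.52], [-1.04, 4.18], [0, 3.07], [-2.55, 2.55]. Speed limits (rad/s): [2.22, 2.22, 2.57, 3.14, 3.14, 3.14].

INTERFACE

Orientations are given as [roll, pitch, yaw] about the fixed x, y, z axes, in that order (R = Rz(yaw) Ry(pitch) Rx(roll)).
In Python, from cell import telemetry, camera, calibration, order gives the robot as it stands.
- The arm moves only by the shell command python3 -m handwheel 'ROWS' [FORCE]. ROWS is JSON, a list of rows, each a list of 7 numbers: the turn, a rotation vector about the tool's x, y, z as a fraction of full scale, then the shift along the tool's x, y, z as a fraction of full scale, then the opening, from 0 (shut) to 1 (fully open). A call has 1 to 12 rows; each row is the pose to reach, as a shift and turn from the pose measured when the call began, along the tool's axes at that moment, turning the shorter way round; what a row does not reach only later rows make up. Full scale, the value 1, is 300 mm for a shift and pi rad for a turn. A row lasts 1/8 s, in which the tool goes at most 62.5 mm and 10.7 degrees, less where a joint would pass 70% of its speed; a pose out of reach is approached as far as the arm can. A call with a number of a shift or a turn outside -1 to 1 is refused whole. A call with a gripper value outside its range is refused whole. The fingers move at their own pace and stop on an object; FORCE is the grip in N (left out, the last holds). Time passes only in rows, so rows that repeat a pose let the fingers close. It gives the time, the measured TCP pose, the force and the opening at its end, in the units of the state.
- telemetry.read_state(): the state, without advancing time (a new reading comes with each control period).
- camera(name): name is "scene" or "side" or "wrist"; returns the picture (400x640x3 uint8, red, green, blue); there is no depth.
- calibration(name): a dict with "fov_y" (degrees; the focal length in pixels is half the picture's height over the tangent of half this angle, whatever the lens; pixels are square), "cx", "cy" (the principal point, pixels), "position" and "attitude" of the camera in the world. Camera axes: x right, y down, z forward; pixel columns grow to the right and rows downward; lengths in mm; the calibration is good to about 2 mm. The wrist camera is an equidistant fisheye: a pixel r from the principal point sees the ray r / f radians off the axis. A picture is of the moment at which its call begins: read the wrist's pose just before it. calibration takes no time and is no camera call; for the wrist camera it gives the pose at the moment of the call.
- order.sign_off(): hands the job in, once; it reports no verdict.
The state is a dict: "clock": time; "joints": joint angles; "qd": joint speeds; "effort": joint torques, N m; "eef_pos": TCP position; "eef_rot": TCP orientation; "wrist_force": force on the tool from outside, world axes, zero at the start; "moment": the same for the moment, N m; "finger_gap": finger opening in mm.
Only numpy, scipy, OpenCV 4.12 (cv2) and the standard library are available. Lean on these libraries where they do the work, as an engineer would, in place of code of your own. Each camera call takes 0.05 s, during which the arm holds its last target.

## Working session

There is one attempt and no reset: what is moved stays moved. The work goes in short steps, Python scripts to look and compute and a shell command to move; the robot and the scene stay as the last step left them, time stands still between calls to the robot, and variables do not carry over. Pictures are saved under pics/ and viewed, and the job is handed in when it is done.

```bash
mkdir -p pics; ls
python3 - <<'E'
from cell import telemetry,camera,calibration
import cv2
s=telemetry.read_state();print(s)
for n in("scene","side","wrist"):
    print(n,calibration(n)); cv2.imwrite(f"pics/{n}0.png",camera(n)[:,:,::-1])
E
```

```text
pics
{'clock': 0.0, 'joints': array([-1.34260445e+00,  3.00469050e-01,  1.52161526e+00, -2.97980883e-06,
        1.32072319e+00, -6.65896860e-02]), 'qd': array([-2.95120034e-04, -5.29206215e-05,  1.57535186e-03,  1.15139393e-03,
        1.16595926e-03, -4.86631079e-04]), 'effort': array([ 3.25051100e-03, -5.31797647e+01, -3.52730727e+01,  7.08293659e-02,
        2.42868107e-02, -9.35314324e-05]), 'eef_pos': array([ 159.73170476, -526.00790561,  212.87300221]), 'eef_rot': array([-1.63501022,  1.56958148,  1.80136473]), 'wrist_force': array([ 0.86522083,  0.4254156 , -0.43198082]), 'moment': array([0.02344015, 0.0154683 , 0.02443711]), 'finger_gap': 94.16763558131316}
scene {'fov_y': 55.48951495776497, 'cx': 318.2795755883209, 'cy': 200.61129203333974, 'position': array([1086.33377461,  379.42993363, 1083.40794384]), 'attitude': array([-2.55137067e+00,  1.15350341e-03,  2.16876795e+00])}
side {'fov_y': 44.454702817308686, 'cx': 323.76846647436, 'cy': 202.88151667604205, 'position': array([ 439.64215021,  951.60583485, 1005.83174332]), 'attitude': array([-2.35146510e+00, -8.91300724e-04, -3.06318750e+00])}
wrist {'fov_y': 65.70646984690485, 'cx': 319.3857811723789, 'cy': 201.18912490800813, 'position': array([ 222.30002078, -507.64498692,  384.45785021]), 'attitude': array([ 2.91344899e+00, -1.47380053e-03, -1.27598447e+00])}
```

View pics/scene0.png

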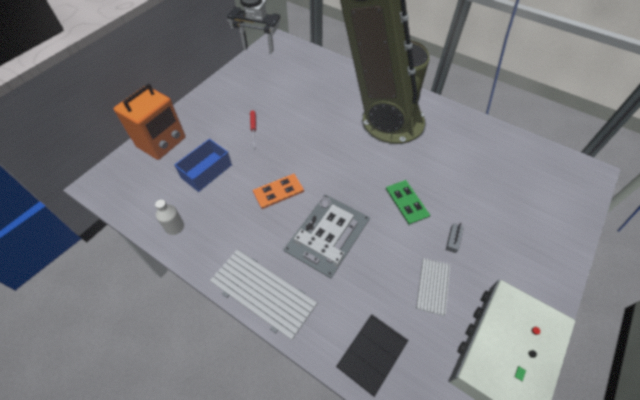

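View pics/side0.png

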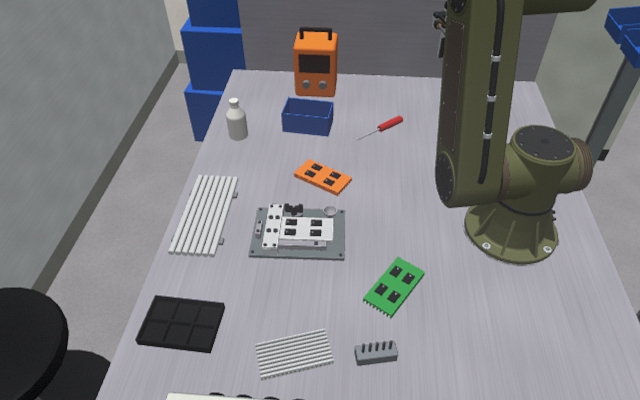

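View pics/wrist0.png

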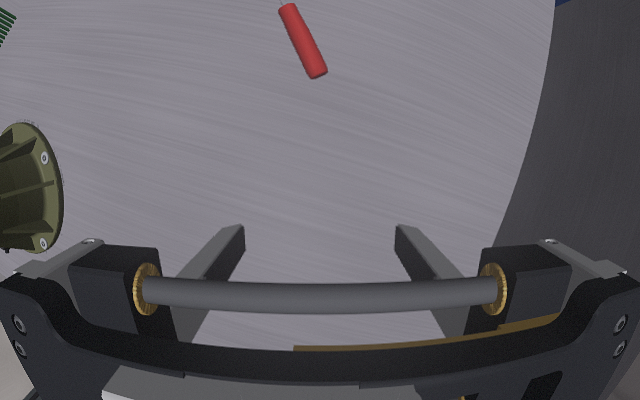

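The scene camera shows the jig at about (327,235). In the side camera it is at about (297,233), with the bridge to the left, the knob at (293,209) and the screw cup at (330,211). I'll zoom in.

```bash
cat > h.py <<'E'
import numpy as np, cv2
from scipy.spatial.transform import Rotation as R
from cell import telemetry,camera,calibration
def ray(c,uv):
    u,v=uv; f=200/np.tan(np.radians(c['fov_y'])/2)
    x,y=u-c['cx'],v-c['cy']
    if c.get('fish'):
        r=np.hypot(x,y); th=r/f; d=np.array([x/r*np.sin(th),y/r*np.sin(th),np.cos(th)]) if r>1e-9 else np.array([0,0,1.])
    else: d=np.array([x/f,y/f,1.])
    return R.from_euler('xyz',c['attitude']).as_matrix()@d
def hit(c,uv,z):
    d=ray(c,uv); p=np.array(c['position']); return p+d*(z-p[2])/d[2]
def proj(c,P):
    p=R.from_euler('xyz',c['attitude']).as_matrix().T@(np.array(P)-c['position'])
    f=200/np.tan(np.radians(c['fov_y'])/2)
    if c.get('fish'):
        r=np.hypot(p[0],p[1]); th=np.arctan2(r,p[2]); return np.array([c['cx']+f*th*p[0]/r,c['cy']+f*th*p[1]/r])
    return np.array([c['cx']+f*p[0]/p[2],c['cy']+f*p[1]/p[2]])
def cal(n):
    c=calibration(n); c['fish']=n=='wrist'; return c
E
python3 - <<'E'
import cv2
a=cv2.imread('pics/scene0.png')[190:280,280:375]; b=cv2.imread('pics/side0.png')[195:265,240:355]
cv2.imwrite('pics/z1.png',cv2.resize(a,None,fx=6,fy=6,interpolation=2)); cv2.imwrite('pics/z2.png',cv2.resize(b,None,fx=6,fy=6,interpolation=2))
E
```

```text
(no output)
```

View pics/z1.png

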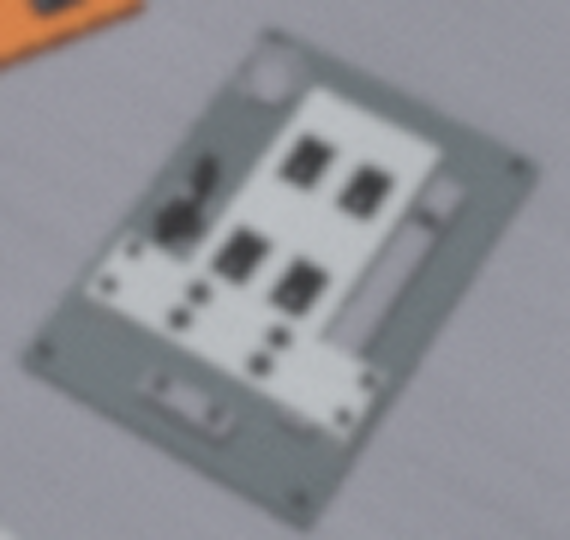

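View pics/z2.png

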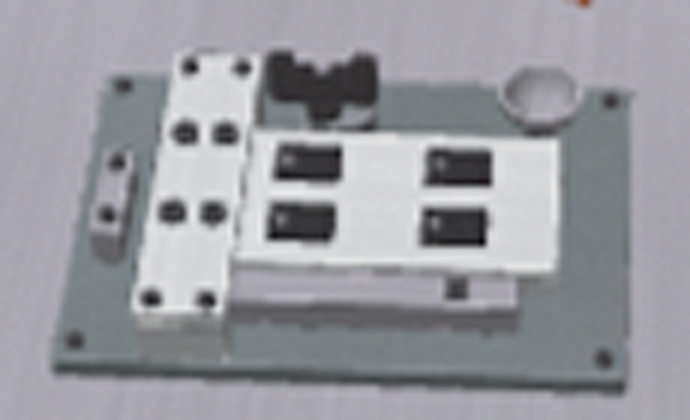

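Jig corners in the zooms: scene (275,30), (540,170), (303,528), (24,362); side (110,73), (632,92), (622,385), (54,365). I'll cast these onto z=16.

Run:
```python
from h import *
S=cal('scene');D=cal('side')
# order: (-x,-y),(+x,-y),(+x,+y),(-x,+y)
sc=[(275,30),(24,362),(303,528),(540,170)]
sd=[(632,92),(110,73),(54,362),(622,382)]
loc=np.array([[-130,-88],[120,-88],[120,88],[-130,88]],float)
for n,c,pts,o in(('sc',S,sc,(280,190)),('sd',D,sd,(240,195))):
    P=np.array([hit(c,(p[0]/6+o[0],p[1]/6+o[1]),16)[:2] for p in pts])
    print(n,P.round(1).tolist())
    m=P.mean(0);l=loc-loc.mean(0);q=P-m
    a=np.arctan2((l[:,0]*q[:,1]-l[:,1]*q[:,0]).sum(),(l*q).sum())
    Rm=np.array([[np.cos(a),-np.sin(a)],[np.sin(a),np.cos(a)]])
    print('yaw',a,'origin',m-Rm@loc.mean(0),'res',(q-l@Rm.T).round(1).tolist())
```

```text
sc [[462.5, -15.8], [709.7, -7.5], [704.5, 161.8], [458.5, 155.3]]
yaw 0.028901941933583697 origin [588.81296871  73.61132922] res [[1.1, 2.3], [-1.7, 3.4], [-1.7, -3.2], [2.2, -2.5]]
sd [[453.8, -19.6], [701.5, -12.6], [695.1, 163.4], [449.9, 155.0]]
yaw 0.030570289400964287 origin [580.08080059  71.70031808] res [[1.0, 0.6], [-1.3, 0.0], [-2.2, 0.1], [2.4, -0.7]]
```

```bash
cat >> h.py <<'E'
def show():
    s=telemetry.read_state(); M=R.from_euler('xyz',s['eef_rot']).as_matrix()
    y=M[:,1]; print('t',round(s['clock'],2),'pos',s['eef_pos'].round(1),'rot',s['eef_rot'].round(4),'jaw yaw',round(np.arctan2(y[1],y[0]),4),'down',M[:,0].round(4),'j',s['joints'].round(3),'F',s['wrist_force'].round(1),'M',s['moment'].round(3),'gap',round(s['finger_gap'],1)); return s,M
def go(pos,jawyaw):
    "row values to reach pos with tool straight down and tool y at jawyaw"
    s,M=show(); sh=M.T@(np.array(pos)-s['eef_pos'])/300
    x=np.array([0,0,-1.]);y=np.array([np.cos(jawyaw),np.sin(jawyaw),0]);T=np.stack([x,y,np.cross(x,y)],1)
    rv=R.from_matrix(M.T@T).as_rotvec()/np.pi
    print('row',np.r_[rv,sh].round(4).tolist(),'deg',np.degrees(np.linalg.norm(rv)*np.pi).round(2),'mm',np.linalg.norm(sh*300).round(1))
E
python3 - <<'E'
from h import *
s,M=show();print(M.round(2))
c=cal('wrist');print(M.T@(c['position']-s['eef_pos']))
go([500,72,230],np.pi/2+.03);go([500,72,230],-np.pi/2+.03)
E
```

```text
t 0.15 pos [ 159.8 -526.1  213. ] rot [-1.6746  1.5699  1.7618] jaw yaw -1.276 down [-2.e-04  8.e-04 -1.e+00] j [-1.343  0.3    1.521  0.     1.321 -0.067] F [-0.   0.2  1. ] M [-0.018 -0.011  0.027] gap 94.2
[[-0.    0.29 -0.96]
 [ 0.   -0.96 -0.29]
 [-1.   -0.   -0.  ]]
[-171.50345632    0.37597194  -65.20937727]
t 0.15 pos [ 159.8 -526.1  213. ] rot [-1.6746  1.5699  1.7618] jaw yaw -1.276 down [-2.e-04  8.e-04 -1.e+00] j [-1.343  0.3    1.521  0.     1.321 -0.067] F [-0.   0.2  1. ] M [-0.018 -0.011  0.027] gap 94.2
row [-0.9157, -0.0004, 0.0, -0.0551, -1.5782, -1.6644] deg 164.83 mm 688.3
t 0.15 pos [ 159.8 -526.1  213. ] rot [-1.6746  1.5699  1.7618] jaw yaw -1.276 down [-2.e-04  8.e-04 -1.e+00] j [-1.343  0.3    1.521  0.     1.321 -0.067] F [-0.   0.2  1. ] M [-0.018 -0.011  0.027] gap 94.2
row [0.0843, 0.0, 0.0003, -0.0551, -1.5782, -1.6644] deg 15.17 mm 688.3
```

Run:
```python
from h import *
go([390,-270,300],0.0)
```

```text
t 0.15 pos [ 159.8 -526.1  213. ] rot [-1.6746  1.5699  1.7618] jaw yaw -1.276 down [-2.e-04  8.e-04 -1.e+00] j [-1.343  0.3    1.521  0.     1.321 -0.067] F [-0.   0.2  1. ] M [-0.018 -0.011  0.027] gap 94.2
row [-0.4062, -0.0002, 0.0002, -0.2893, -0.5941, -0.9824] deg 73.11 mm 355.2
```

```bash
python3 -m handwheel '[[-0.4062,0,0,-0.29,-0.594,-0.982,0.3],[-0.4062,0,0,-0.29,-0.594,-0.982,0.3],[-0.4062,0,0,-0.29,-0.594,-0.982,0.3],[-0.4062,0,0,-0.29,-0.594,-0.982,0.3],[-0.4062,0,0,-0.29,-0.594,-0.982,0.3],[-0.4062,0,0,-0.29,-0.594,-0.982,0.3],[-0.4062,0,0,-0.29,-0.594,-0.982,0.3],[-0.4062,0,0,-0.29,-0.594,-0.982,0.3]]'
python3 - <<'E'
from h import *
go([490,0,300],1.6)
E
```

```text
clock: 1.15
eef_pos: [390.0, -269.8, 300.0]
eef_rot: [-2.703, 1.57, 2.01]
wrist_force: [-0.2, -0.0, 0.3]
finger_gap: 28.0
t 1.15 pos [ 390.  -269.8  300. ] rot [-2.7028  1.5697  2.0095] jaw yaw -0.0 down [-5.e-04  1.e-03 -1.e+00] j [-0.683  0.074  1.589  0.     1.48  -0.683] F [-0.2 -0.   0.3] M [-0.064 -0.075 -0.019] gap 28.0
row [-0.5093, -0.0004, -0.0001, 0.0008, 0.3333, -0.8992] deg 91.67 mm 287.7
```

```bash
python3 -m handwheel '[[-0.51,0,0,0,0.333,-0.9,0.3],[-0.51,0,0,0,0.333,-0.9,0.3],[-0.51,0,0,0,0.333,-0.9,0.3],[-0.51,0,0,0,0.333,-0.9,0.3],[-0.51,0,0,0,0.333,-0.9,0.3],[-0.51,0,0,0,0.333,-0.9,0.3],[-0.51,0,0,0,0.333,-0.9,0.3],[-0.51,0,0,0,0.333,-0.9,0.3],[-0.51,0,0,0,0.333,-0.9,0.3],[-0.51,0,0,0,0.333,-0.9,0.3]]'
python3 - <<'E'
from h import *
show()
c=cal('wrist');print(c['position'],c['attitude']);cv2.imwrite('pics/w1.png',camera('wrist')[:,:,::-1])
E
```

```text
clock: 2.4
eef_pos: [489.8, -0.3, 300.0]
eef_rot: [2.256, 1.569, 2.283]
wrist_force: [0.7, 0.8, 0.2]
finger_gap: 28.5
t 2.4 pos [ 4.898e+02 -3.000e-01  3.000e+02] rot [2.2564 1.5694 2.283 ] jaw yaw 1.5973 down [-9.0e-04  1.1e-03 -1.0e+00] j [-7.600e-02  1.100e-01  1.549e+00  1.000e-03  1.484e+00 -1.673e+00] F [0.7 0.8 0.2] M [ 0.067 -0.124 -0.018] gap 28.5
[424.74505861  -2.5816927  471.59597562] [2.91249875e+00 1.20015739e-03 1.59738494e+00]
```

View pics/w1.png

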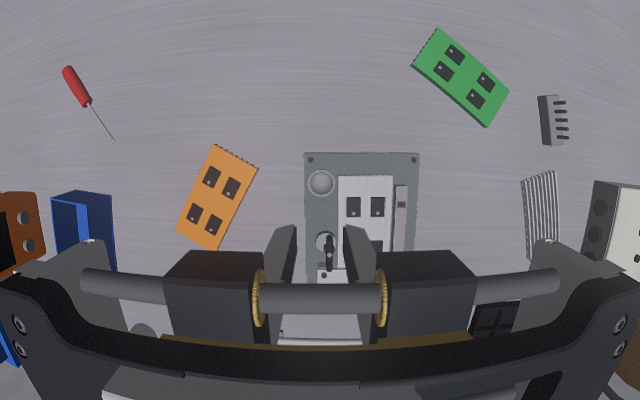

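The wrist view shows the bed's near edge at row ~154, columns 305–419. Fingers hide the rest, so I'll move on outward for a full view.

```bash
python3 -m handwheel '[[0,0,0,0,0.24,0.55,0.3],[0,0,0,0,0.24,0.55,0.3],[0,0,0,0,0.24,0.55,0.3],[0,0,0,0,0.24,0.55,0.3],[0,0,0,0,0.24,0.55,0.3]]'
python3 - <<'E'
from h import *
show()
c=cal('wrist');print(c);im=camera('wrist')[:,:,::-1];cv2.imwrite('pics/w2.png',im)
import pickle;pickle.dump(c,open('c2.pkl','wb'))
E
```

```text
clock: 3.08
eef_pos: [652.6, 75.7, 299.7]
eef_rot: [2.571, 1.569, 2.594]
wrist_force: [-0.3, 0.3, 0.8]
finger_gap: 28.2
t 3.08 pos [652.6  75.7 299.7] rot [2.5708 1.569  2.5939] jaw yaw 1.5939 down [-1.5e-03  9.0e-04 -1.0e+00] j [ 5.900e-02  5.120e-01  1.031e+00  1.000e-03  1.600e+00 -1.535e+00] F [-0.3  0.3  0.8] M [ 0.031 -0.162  0.003] gap 28.2
{'fov_y': 65.70646984690485, 'cx': 319.3857811723789, 'cy': 201.18912490800813, 'position': array([587.63831081,  73.59476216, 471.29949396]), 'attitude': array([2.91309691e+00, 1.30553695e-03, 1.59386153e+00]), 'fish': True}
```

View pics/w2.png

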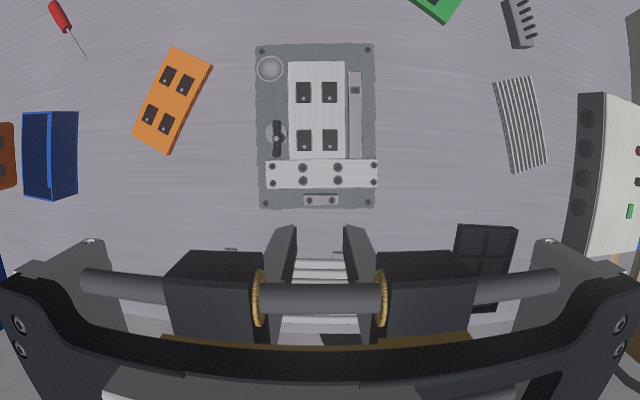

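Full jig in view: bed corners near (256,45), (374,45), (376,208), (258,209); knob at (277,137). Zooming.

Run:
```python
import cv2
a=cv2.imread('pics/w2.png')[35:215,245:385]
cv2.imwrite('pics/w2z.png',cv2.resize(a[:95],None,fx=5.5,fy=5.5,interpolation=2));cv2.imwrite('pics/w2y.png',cv2.resize(a[85:],None,fx=5.5,fy=5.5,interpolation=2))
```

```text
(no output)
```

View pics/w2z.png

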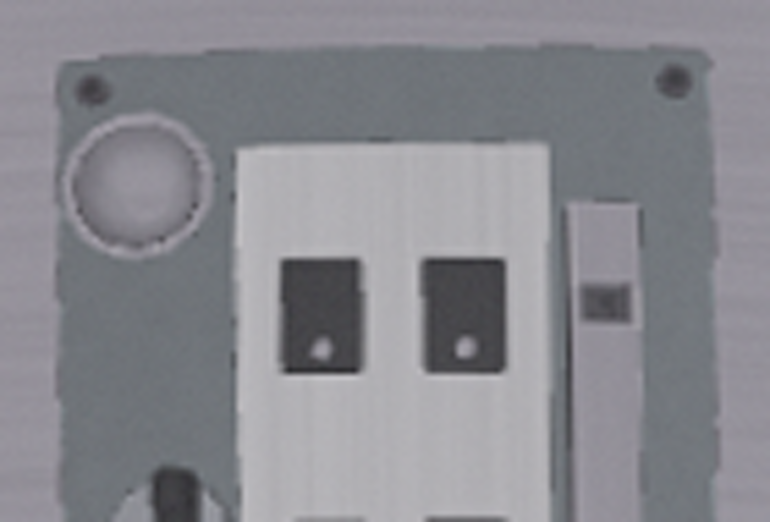

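View pics/w2y.png

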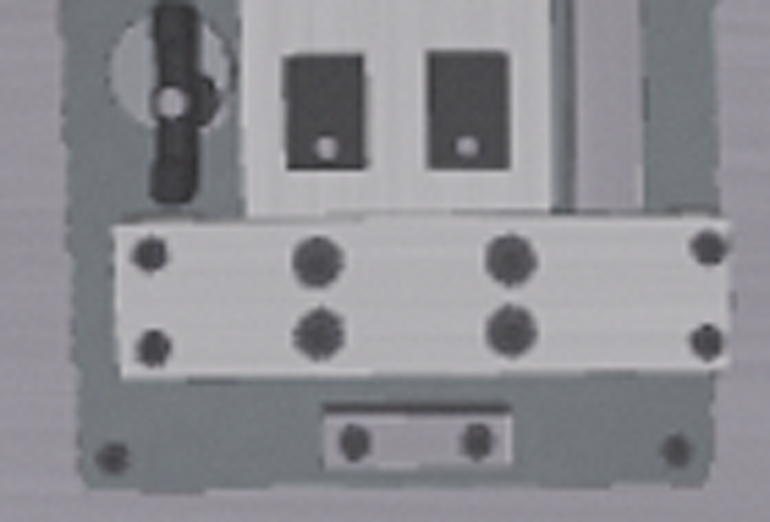

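Run:
```python
from h import *
import pickle;c=pickle.load(open('c2.pkl','rb'))
def u(p,o): return ((p[0]+.5)/5.5-.5+245,(p[1]+.5)/5.5-.5+o)
W=[hit(c,u(p,o),z)[:2] for p,o,z in [((57,62),35,16),((712,52),35,16),((713,488),120,16),((82,488),120,16),((115,227),120,48),((727,215),120,48),((728,372),120,48),((122,378),120,48)]]
L=np.array([[-130,-88],[-130,88],[120,88],[120,-88],[42,-70],[42,86],[82,86],[82,-70]],float)
W=np.array(W)
def fit(i):
    P=W[i];l=L[i]-L[i].mean(0);q=P-P.mean(0)
    a=np.arctan2((l[:,0]*q[:,1]-l[:,1]*q[:,0]).sum(),(l*q).sum());Rm=np.array([[np.cos(a),-np.sin(a)],[np.sin(a),np.cos(a)]])
    o=P.mean(0)-Rm@L[i].mean(0);print('yaw',a,'o',o,'scale',np.sqrt((q**2).sum()/(l**2).sum()),'res',(q-l@Rm.T).round(1).tolist());return a,o,Rm
fit(range(4));fit(range(4,8));a,o,Rm=fit(range(8))
for n,p,of,z in [('trail -y',(237,147),35,32),('trail +y',(549,143),35,32),('wing-',(176,468),35,67),('wing+',(175,203),120,67),('fence',(570,205),35,34),('cup',(138,185),35,38)]:
    w=hit(c,u(p,of),z)[:2];print(n,w.round(1),(Rm.T@(w-o)).round(1))
print('knob world',o+Rm@[12,-52],'target trail',o+Rm@[-65,3])
np.save('jig.npy',[a,*o])
for n in('scene','side'):
    k=cal(n);print(n,[proj(k,[*(o+Rm@l),16]).round(1).tolist() for l in L[:4]])
```

```text
yaw 0.03411187290498137 o [585.39057421  67.30034843] scale 0.9981885924816919 res [[0.5, -0.6], [0.5, -0.0], [0.4, 0.4], [-1.4, 0.2]]
yaw 0.03927320127310865 o [585.28076053  66.94503548] scale 0.9895041394414062 res [[0.5, 0.8], [-0.0, -1.2], [0.2, -0.4], [-0.7, 0.8]]
yaw 0.03513382951239608 o [585.31426004  67.2528611 ] scale 0.9963954764217533 res [[0.4, -0.4], [0.7, 0.2], [0.6, 0.4], [-1.4, 0.1], [0.8, 0.7], [-0.4, -1.4], [-0.2, -0.4], [-0.5, 0.8]]
trail -y [488.3  26. ] [-98.4 -37.8]
trail +y [485.7 105.9] [-98.2  42.2]
wing- [574.2  17.1] [-12.8 -49.7]
wing+ [622.7  17.4] [ 35.6 -51.1]
fence [502.5 111.4] [-81.2  47.1]
cup [499.4   1.6] [-88.1 -62.6]
knob world [599.13343778  15.70647106] target trail [520.24899365  67.96778059]
scene [[324.2, 192.9], [369.7, 216.3], [330.3, 276.9], [282.0, 248.6]]
side [[343.8, 208.8], [342.8, 257.3], [246.6, 254.0], [256.2, 206.1]]
```

The wrist fit gives the jig at (585.3, 67.3) with yaw 0.035. The sink's trailing end is at x=-98.3 (33 mm to go) and its centre at y≈2.2. The fence face is at about 47. Next I'll go behind the sink.

```bash
cat >> h.py <<'E'
a,ox,oy=np.load('jig.npy'); Rj=np.array([[np.cos(a),-np.sin(a)],[np.sin(a),np.cos(a)]])
def goj(x,y,z,turn=0):
    w=np.array([ox,oy])+Rj@[x,y]; go([*w,z],np.pi/2+a+turn)
    s=telemetry.read_state(); print('jig pos',(Rj.T@(s['eef_pos'][:2]-[ox,oy])).round(2),'Fjig',(Rj.T@s['wrist_force'][:2]).round(2))
E
python3 -c "
from h import *
goj(-128,2.3,120)"
```

```text
t 3.12 pos [652.4  75.5 300.6] rot [1.8386 1.5698 1.862 ] jaw yaw 1.5942 down [-3.e-04  1.e-03 -1.e+00] j [ 5.900e-02  5.110e-01  1.032e+00  1.000e-03  1.600e+00 -1.535e+00] F [-0.5  0.1  0.6] M [ 0.086 -0.086 -0.012] gap 28.1
row [-0.0037, -0.0001, -0.0003, 0.6021, -0.0201, -0.6508] deg 0.68 mm 266.0
jig pos [67.33  5.86] Fjig [-0.49  0.14]
```

```bash
python3 -m handwheel '[[-0.0037,0,0,0.602,-0.02,-0.65,0.3],[-0.0037,0,0,0.602,-0.02,-0.65,0.3],[-0.0037,0,0,0.602,-0.02,-0.65,0.3],[-0.0037,0,0,0.602,-0.02,-0.65,0.3],[-0.0037,0,0,0.602,-0.02,-0.65,0.3],[-0.0037,0,0,0.602,-0.02,-0.65,0.3],[-0.0037,0,0,0.602,-0.02,-0.65,0.3]]';  python3 -c "
from h import *
goj(-126,2.3,30)"
```

```text
clock: 4.0
eef_pos: [458.5, 64.9, 121.6]
eef_rot: [0.4, 1.568, 0.433]
wrist_force: [0.3, -0.3, 0.1]
finger_gap: 28.0
t 4.0 pos [458.5  64.9 121.6] rot [0.3995 1.568  0.4335] jaw yaw 1.6047 down [ 0.0026  0.0012 -1.    ] j [ 6.100e-02  2.110e-01  1.864e+00  1.000e-03  1.064e+00 -1.544e+00] F [ 0.3 -0.3  0.1] M [ 0.031 -0.115 -0.024] gap 28.0
row [-0.0004, 0.0008, -0.0003, 0.3052, 0.0003, 0.0019] deg 0.17 mm 91.6
jig pos [-126.8    2.1] Fjig [ 0.27 -0.28]
```

```bash
python3 -m handwheel '[[0,0,0,0.15,0,0,0.3],[0,0,0,0.24,0,0.001,0.3],[0,0,0,0.275,0,0.001,0.3],[0,0,0,0.304,0,0.001,0.3],[0,0,0,0.304,0,0.001,0.3]]';  python3 -c "
from h import *
goj(-110,2.3,30)
cv2.imwrite('pics/w3.png',camera('wrist')[:,:,::-1])
cv2.imwrite('pics/s3.png',cv2.resize(camera('side')[180:280,220:380,::-1],None,fx=5,fy=5))
"
```

```text
clock: 4.62
eef_pos: [459.4, 65.0, 30.7]
eef_rot: [0.332, 1.568, 0.366]
wrist_force: [-0.5, 0.2, 0.7]
finger_gap: 28.4
t 4.62 pos [459.4  65.   30.7] rot [0.3324 1.5675 0.3663] jaw yaw 1.6047 down [ 0.003   0.0012 -1.    ] j [ 6.100e-02  3.630e-01  1.923e+00  1.000e-03  8.520e-01 -1.544e+00] F [-0.5  0.2  0.7] M [ 0.041 -0.075 -0.042] gap 28.4
row [-0.0004, 0.001, -0.0003, 0.0024, 0.0004, 0.053] deg 0.2 mm 15.9
jig pos [-125.9     2.18] Fjig [-0.47  0.18]
```

View pics/s3.png

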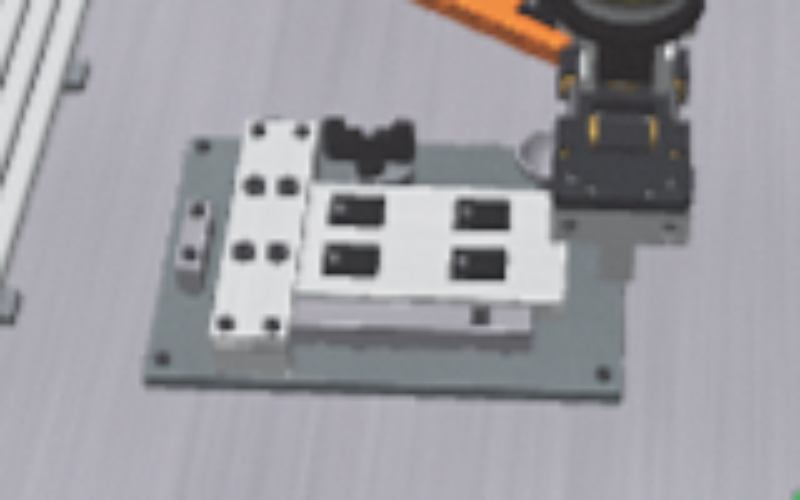

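View pics/w3.png

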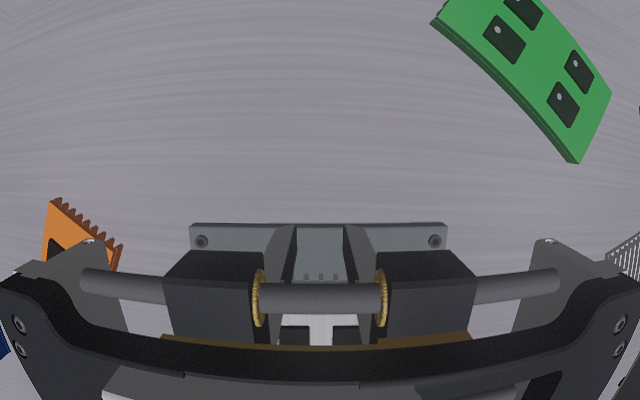

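The fingers stand behind the sink's trailing end, symmetric about it and clear of the cup (side zoom: finger at (615,250), sink end at (565,270)). Now a slow push, about 2 mm per row.

```bash
python3 -m handwheel '[[0,0,0,0.002,0,0.025,0.3],[0,0,0,0.002,0,0.045,0.3],[0,0,0,0.002,0,0.055,0.3],[0,0,0,0.002,0,0.060,0.3],[0,0,0,0.002,0,0.065,0.3],[0,0,0,0.002,0,0.070,0.3],[0,0,0,0.002,0,0.075,0.3],[0,0,0,0.002,0,0.080,0.3],[0,0,0,0.002,0,0.085,0.3],[0,0,0,0.002,0,0.09,0.3]]';  python3 -c "
from h import *
goj(-76,2.3,30)"
```

```text
clock: 5.98
eef_pos: [486.7, 66.0, 30.5]
eef_rot: [0.284, 1.567, 0.318]
wrist_force: [-2.3, -0.2, -1.3]
finger_gap: 27.8
t 5.97 pos [486.7  66.   30.5] rot [0.2845 1.5669 0.3184] jaw yaw 1.6047 down [ 0.0037  0.0012 -1.    ] j [ 6.000e-02  4.120e-01  1.850e+00  1.000e-03  8.760e-01 -1.546e+00] F [-2.3 -0.2 -1.3] M [ 0.031  0.21  -0.022] gap 27.8
row [-0.0004, 0.0012, -0.0004, 0.0019, 0.0005, 0.0754] deg 0.24 mm 22.6
jig pos [-98.64   2.17] Fjig [-2.31 -0.1 ]
```

```bash
python3 -m handwheel '[[0,0,0,0,0,0.006,0.3],[0,0,0,0,0,0.012,0.3],[0,0,0,0,0,0.018,0.3],[0,0,0,0,0,0.024,0.3],[0,0,0,0,0,0.03,0.3],[0,0,0,0,0,0.036,0.3],[0,0,0,0,0,0.042,0.3],[0,0,0,0,0,0.048,0.3],[0,0,0,0,0,0.053,0.3],[0,0,0,0,0,0.058,0.3],[0,0,0,0,0,0.062,0.3],[0,0,0,0,0,0.065,0.3]]';  python3 -c "
from h import *
goj(-73,2.3,30)"
```

```text
clock: 7.48
eef_pos: [506.2, 66.6, 30.6]
eef_rot: [0.277, 1.567, 0.311]
wrist_force: [-1.4, -0.2, -1.1]
finger_gap: 28.0
t 7.47 pos [506.2  66.6  30.6] rot [0.2766 1.5669 0.3105] jaw yaw 1.6047 down [ 0.0037  0.0012 -1.    ] j [ 5.900e-02  4.470e-01  1.795e+00  1.000e-03  8.950e-01 -1.547e+00] F [-1.4 -0.2 -1.1] M [0.053 0.207 0.017] gap 28.0
row [-0.0004, 0.0012, -0.0003, 0.002, 0.0006, 0.0203] deg 0.23 mm 6.1
jig pos [-79.08   2.13] Fjig [-1.41 -0.15]
```

Now in ~0.6 mm rows, a few at a time, watching the force.

```bash
python3 -m handwheel '[[0,0,0,0,0,0.004,0.3],[0,0,0,0,0,0.007,0.3],[0,0,0,0,0,0.010,0.3],[0,0,0,0,0,0.012,0.3],[0,0,0,0,0,0.014,0.3]]';  python3 -c "
from h import *
goj(-73,2.3,30)"
```

```text
clock: 8.1
eef_pos: [510.0, 66.8, 30.5]
eef_rot: [0.39, 1.568, 0.424]
wrist_force: [-9.1, 0.1, 3.3]
finger_gap: 27.8
t 8.1 pos [510.   66.8  30.5] rot [0.3904 1.568  0.4244] jaw yaw 1.6048 down [ 0.0025  0.0011 -1.    ] j [ 5.800e-02  4.540e-01  1.784e+00  1.000e-03  9.010e-01 -1.547e+00] F [-9.1  0.1  3.3] M [-0.051  1.265 -0.025] gap 27.8
row [-0.0004, 0.0008, -0.0003, 0.0018, 0.0005, 0.0076] deg 0.17 mm 2.4
jig pos [-75.29   2.14] Fjig [-9.05  0.39]
```

```bash
python3 -m handwheel '[[0,0,0,0,0,0.0015,0.3],[0,0,0,0,0,0.003,0.3]]';  python3 -c "
from h import *
goj(-73,2.3,30)"
```

```text
clock: 8.35
eef_pos: [510.0, 66.8, 30.5]
eef_rot: [1.258, 1.57, 1.292]
wrist_force: [-10.9, -1.5, 7.0]
finger_gap: 28.3
t 8.35 pos [510.   66.8  30.5] rot [1.2584 1.5698 1.2925] jaw yaw 1.6048 down [ 3.e-04  1.e-03 -1.e+00] j [ 5.800e-02  4.560e-01  1.782e+00  1.000e-03  9.040e-01 -1.547e+00] F [-10.9  -1.5   7. ] M [-0.097  1.936  0.002] gap 28.3
row [-0.0003, 0.0001, -0.0003, 0.0018, 0.0005, 0.0075] deg 0.09 mm 2.3
jig pos [-75.24   2.16] Fjig [-10.99  -1.08]
```

Motion stopped with the force rising to 11 N, which looks like the stop. I'll back off, lift, and check from above.

```bash
python3 -m handwheel '[[0,0,0,0,0,-0.02,0.3],[0,0,0,0,0,-0.05,0.3],[0,0,0,-0.15,0,-0.05,0.3],[0,0,0,-0.3,0,-0.05,0.3],[0,0,0,-0.5,0,0.1,0.3]]';  python3 -c "
from h import *
goj(57,0,260)"
```

```text
clock: 8.98
eef_pos: [531.4, 67.4, 172.2]
eef_rot: [1.741, 1.57, 1.776]
wrist_force: [1.2, 0.6, -0.3]
finger_gap: 28.3
t 8.97 pos [531.4  67.4 172.2] rot [1.7414 1.5698 1.7755] jaw yaw 1.605 down [-2.e-04  1.e-03 -1.e+00] j [ 5.700e-02  3.060e-01  1.613e+00  1.000e-03  1.223e+00 -1.548e+00] F [ 1.2  0.6 -0.3] M [ 0.079 -0.068 -0.007] gap 28.3
row [-0.0003, -0.0001, -0.0003, -0.2929, -0.0062, 0.3696] deg 0.08 mm 141.5
jig pos [-53.88   2.07] Fjig [1.22 0.52]
```

```bash
python3 -m handwheel '[[0,0,0,-0.29,-0.006,0.37,0.15],[0,0,0,-0.29,-0.006,0.37,0.15],[0,0,0,-0.29,-0.006,0.37,0.15],[0,0,0,-0.29,-0.006,0.37,0.15]]';  python3 - <<'E'
from h import *
import pickle
show()
c=cal('wrist');im=camera('wrist')[:,:,::-1];cv2.imwrite('pics/w4.png',im);pickle.dump(c,open('c4.pkl','wb'))
a=im[10:215,230:400]
cv2.imwrite('pics/w4z.png',cv2.resize(a[:105],None,fx=4.5,fy=4.5,interpolation=2));cv2.imwrite('pics/w4y.png',cv2.resize(a[85:],None,fx=4.5,fy=4.5,interpolation=2))
E
```

```text
clock: 9.48
eef_pos: [642.7, 69.3, 259.0]
eef_rot: [1.059, 1.57, 1.093]
wrist_force: [0.9, -0.6, -0.6]
finger_gap: 14.3
t 9.47 pos [642.7  69.3 259. ] rot [1.0586 1.5696 1.0928] jaw yaw 1.605 down [ 5.e-04  1.e-03 -1.e+00] j [ 5.000e-02  4.960e-01  1.146e+00  1.000e-03  1.499e+00 -1.555e+00] F [ 0.9 -0.6 -0.6] M [ 0.08  -0.104  0.026] gap 14.3
```

View pics/w4z.png

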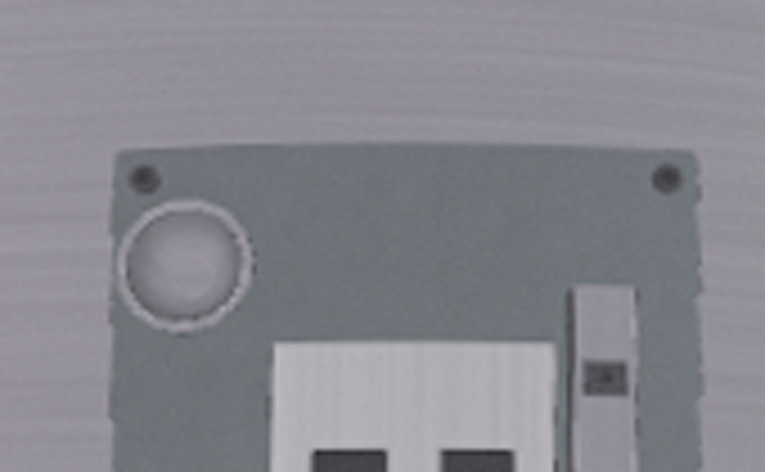

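View pics/w4y.png

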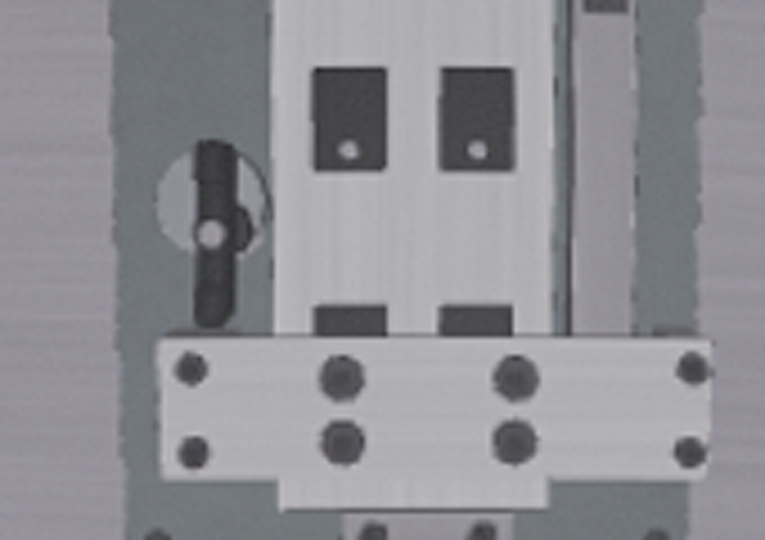

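The sink's leading end touches the stop (lower zoom, row ~510). Now the trailing end and knob position in numbers.

Run:
```python
from h import *
import pickle;c=pickle.load(open('c4.pkl','rb'))
def J(p,o,z):
    w=hit(c,((p[0]+.5)/4.5-.5+230,(p[1]+.5)/4.5-.5+o),z)[:2];return w.round(1),(Rj.T@(w-[ox,oy])).round(1)
for n,p,o,z in [('bed --',(115,152),10,16),('bed -+',(696,150),10,16),('br 42,-70',(155,343),95,48),('br 42,86',(713,335),95,48),('br 82,-70',(160,480),95,48),('br 82,86',(711,477),95,48),
 ('trail-',(273,342),10,32),('trail+',(555,342),10,32),('lead-',(278,510),95,32),('lead+',(549,508),95,32),('wing a60',(215,140),95,67),('wing b',(214,327),95,67),('hub pin',(210,234),95,60),('fence',(573,287),10,34)]: print(n,*J(p,o,z))
```

```text
bed -- [458.5 -25. ] [-130.   -87.7]
bed -+ [451.9 149.5] [-130.5   86.9]
br 42,-70 [630.3  -1.8] [ 42.6 -70.6]
br 42,86 [622.5 154.3] [40.2 85.7]
br 82,-70 [ 6.696e+02 -4.000e-01] [ 81.9 -70.5]
br 82,86 [663.3 156.9] [81.1 86.9]
trail- [521.  27.] [-65.7 -38. ]
trail+ [518.1 106.8] [-65.7  41.9]
lead- [681.4  32.2] [ 94.8 -38.4]
lead+ [678.  112.4] [94.2 41.9]
wing a60 [573.7  16.8] [-13.3 -50. ]
wing b [623.   17.5] [ 36.  -51.1]
hub pin [598.9  15. ] [ 11.7 -52.7]
fence [502.  111.2] [-81.7  46.9]
```

The sink is home (trailing end at -65.7, leading end at 94.5, square) and the knob axis agrees with (12,-52). The wings lie at about -0.02 to the jig's x. Next I'll move over the knob.

```bash
python3 -c "
from h import *
goj(12,-52,110,-.02)"
```

```text
t 9.53 pos [642.   69.3 258.4] rot [2.264  1.5696 2.2982] jaw yaw 1.605 down [-8.e-04  9.e-04 -1.e+00] j [ 5.000e-02  4.950e-01  1.149e+00  1.000e-03  1.499e+00 -1.555e+00] F [-1.  -0.7 -0.4] M [ 0.028 -0.096 -0.058] gap 14.0
row [0.0061, -0.0003, -0.0003, 0.4947, -0.1742, -0.1484] deg 1.1 mm 163.5
jig pos [56.7   0.09] Fjig [-1.03 -0.66]
```

```bash
python3 -m handwheel '[[0.006,0,0,0.1,-0.174,-0.148,0.2],[0.006,0,0,0.3,-0.174,-0.148,0.2],[0.006,0,0,0.49,-0.174,-0.148,0.2],[0.006,0,0,0.49,-0.174,-0.148,0.2]]';  python3 - <<'E'
from h import *
goj(12,-52,54,-.02)
cv2.imwrite('pics/w5.png',camera('wrist')[200:360,220:420,::-1].repeat(4,0).repeat(4,1)[:600])
cv2.imwrite('pics/s5.png',cv2.resize(camera('side')[150:250,220:380,::-1],None,fx=5,fy=5))
E
```

```text
clock: 10.02
eef_pos: [596.1, 15.8, 107.6]
eef_rot: [2.99, 1.562, 3.005]
wrist_force: [0.1, -1.2, 1.1]
finger_gap: 18.9
t 10.03 pos [596.1  15.8 107.6] rot [2.9896 1.5616 3.0048] jaw yaw 1.5859 down [-0.0091  0.0013 -1.    ] j [-3.500e-02  5.090e-01  1.486e+00  1.000e-03  1.156e+00 -1.622e+00] F [ 0.1 -1.2  1.1] M [ 0.061 -0.17   0.002] gap 18.9
row [0.0, -0.0029, -0.0004, 0.1786, -0.0007, 0.0116] deg 0.53 mm 53.7
jig pos [  9.   -51.79] Fjig [ 0.07 -1.22]
```

View pics/s5.png

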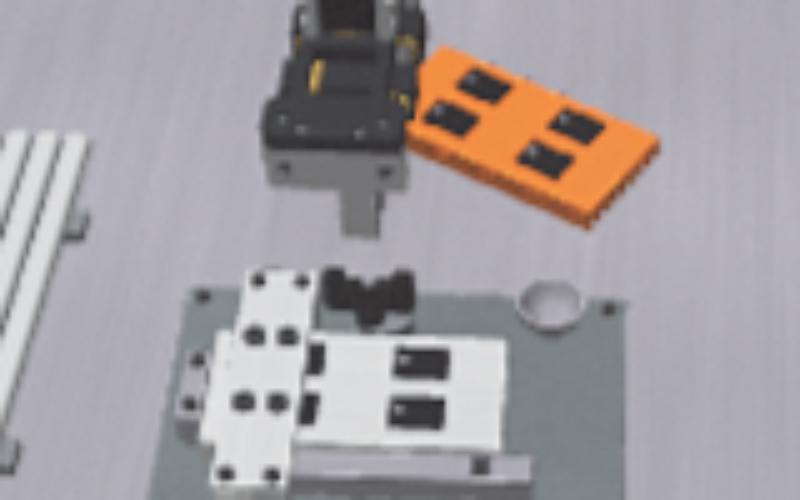

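View pics/w5.png

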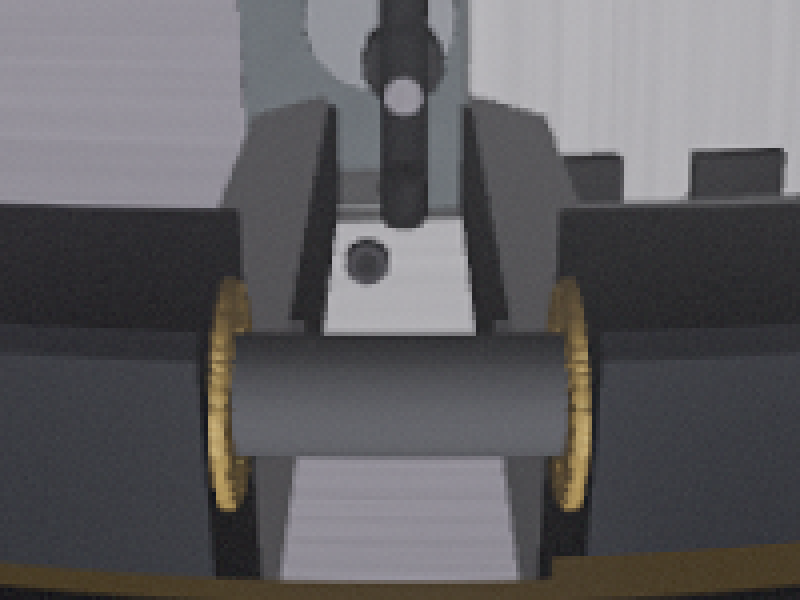

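The wing plane runs centrally between the open fingers (wing at column ~404, finger tips at 330 and 468). Descending partway, then trimming.

```bash
python3 -m handwheel '[[0,-0.003,0,0.06,0,0.0117,0.2],[0,-0.003,0,0.08,0,0.0117,0.2],[0,-0.003,0,0.08,0,0.0117,0.2]]';  python3 - <<'E'
from h import *
goj(12,-52,53,-.02)
E
```

```text
clock: 10.5
eef_pos: [603.4, 16.2, 90.6]
eef_rot: [0.073, 1.56, 0.089]
wrist_force: [0.2, -0.1, -0.2]
finger_gap: 18.6
t 10.5 pos [603.4  16.2  90.6] rot [0.073  1.5595 0.0889] jaw yaw 1.5867 down [ 0.0112  0.001  -0.9999] j [-0.035  0.533  1.493  0.002  1.105 -1.622] F [ 0.2 -0.1 -0.2] M [ 0.021 -0.158 -0.008] gap 18.6
row [0.0002, 0.0036, -0.0003, 0.1252, -0.0014, -0.0158] deg 0.65 mm 37.9
jig pos [ 16.32 -51.71] Fjig [ 0.17 -0.09]
```

```bash
python3 -m handwheel '[[0,0.0036,0,0.02,0,-0.0158,0.2],[0,0.0036,0,0.02,0,-0.0158,0.2],[0,0.0036,0,0.02,0,-0.0158,0.2],[0,0.0036,0,0.02,0,-0.0158,0.2]]';  python3 - <<'E'
from h import *
goj(12,-52,53,-.02)
E
```

```text
clock: 11.0
eef_pos: [598.9, 16.1, 84.7]
eef_rot: [1.422, 1.57, 1.438]
wrist_force: [-0.6, 0.8, -1.4]
finger_gap: 18.6
t 11.0 pos [598.9  16.1  84.7] rot [1.4221 1.57   1.438 ] jaw yaw 1.5866 down [ 1.e-04  8.e-04 -1.e+00] j [-3.500e-02  5.370e-01  1.502e+00  1.000e-03  1.103e+00 -1.622e+00] F [-0.6  0.8 -1.4] M [ 0.031 -0.161 -0.009] gap 18.6
row [0.0002, 0.0, -0.0003, 0.1057, -0.0013, 0.0009] deg 0.06 mm 31.7
jig pos [ 11.74 -51.62] Fjig [-0.61  0.77]
```

```bash
python3 -m handwheel '[[0,0,0,0.04,-0.001,0.001,0.2],[0,0,0,0.07,-0.001,0.001,0.2],[0,0,0,0.09,-0.001,0.001,0.2],[0,0,0,0.105,-0.001,0.001,0.2],[0,0,0,0.105,-0.001,0.001,0.2]]';  python3 - <<'E'
from h import *
goj(12,-52,53,-.02)
E
```

```text
clock: 11.62
eef_pos: [599.1, 15.8, 52.9]
eef_rot: [1.979, 1.57, 1.995]
wrist_force: [0.7, -0.6, -0.2]
finger_gap: 19.2
t 11.62 pos [599.1  15.8  52.9] rot [1.9792 1.5699 1.995 ] jaw yaw 1.5866 down [-4.e-04  8.e-04 -1.e+00] j [-3.500e-02  5.790e-01  1.519e+00  1.000e-03  1.043e+00 -1.622e+00] F [ 0.7 -0.6 -0.2] M [ 0.08  -0.115  0.007] gap 19.2
row [0.0002, -0.0001, -0.0003, -0.0004, -0.0004, 0.0003] deg 0.07 mm 0.2
jig pos [ 11.92 -51.89] Fjig [ 0.68 -0.65]
```

Now close on the wings at 50 N, with no contact on the way down.

```bash
python3 -m handwheel '[[0,0,0,0,0,0,0.08],[0,0,0,0,0,0,0.04],[0,0,0,0,0,0,0.02],[0,0,0,0,0,0,0.0],[0,0,0,0,0,0,0.0],[0,0,0,0,0,0,0.0]]' 50;  python3 - <<'E'
from h import *
show()
E
```

```text
clock: 12.38
eef_pos: [599.2, 16.6, 53.2]
eef_rot: [1.46, 1.569, 1.476]
wrist_force: [0.9, 6.6, -0.4]
finger_gap: 8.7
t 12.38 pos [599.2  16.6  53.2] rot [1.46   1.5689 1.4761] jaw yaw 1.5869 down [ 2.0e-04  1.9e-03 -1.0e+00] j [-0.034  0.579  1.519  0.002  1.044 -1.622] F [ 0.9  6.6 -0.4] M [ 1.136 -0.216  0.072] gap 8.7
```

Gripped at gap 8.7. I'll turn clockwise in steps, watching the moment.

```bash
python3 -m handwheel '[[0.015,0,0,0,0,0,0],[0.03,0,0,0,0,0,0],[0.045,0,0,0,0,0,0],[0.06,0,0,0,0,0,0]]';  python3 - <<'E'
from h import *
goj(12,-52,53,-.2)
E
```

```text
clock: 12.88
eef_pos: [599.2, 16.6, 53.2]
eef_rot: [1.63, 1.569, 1.457]
wrist_force: [0.8, -0.2, -2.9]
finger_gap: 8.2
t 12.88 pos [599.2  16.6  53.2] rot [1.6301 1.5691 1.4565] jaw yaw 1.3972 down [ 2.0e-04  1.7e-03 -1.0e+00] j [-0.034  0.579  1.519  0.002  1.043 -1.432] F [ 0.8 -0.2 -2.9] M [-0.14  -0.239  0.231] gap 8.2
row [-0.0028, -0.0, -0.0005, 0.0006, -0.0029, 0.0004] deg 0.51 mm 0.9
jig pos [ 12.06 -51.13] Fjig [ 0.83 -0.21]
```

```bash
python3 -m handwheel '[[0.012,0,0,0,0,0,0],[0.024,0,0,0,0,0,0],[0.036,0,0,0,0,0,0],[0.048,0,0,0,0,0,0]]';  python3 - <<'E'
from h import *
show()
E
```

```text
clock: 13.38
eef_pos: [599.2, 16.4, 53.2]
eef_rot: [1.715, 1.569, 1.39]
wrist_force: [0.1, -0.3, -2.0]
finger_gap: 8.2
t 13.38 pos [599.2  16.4  53.2] rot [1.7149 1.5695 1.3897] jaw yaw 1.2456 down [ 2.0e-04  1.3e-03 -1.0e+00] j [-0.034  0.579  1.519  0.002  1.043 -1.281] F [ 0.1 -0.3 -2. ] M [-0.213 -0.189  0.262] gap 8.2
```

```bash
python3 -m handwheel '[[0.008,0,0,0,0,0,0],[0.016,0,0,0,0,0,0],[0.024,0,0,0,0,0,0]]';  python3 - <<'E'
from h import *
s,M=show();camera('wrist');print(telemetry.read_state()['moment'])
E
```

```text
clock: 13.75
eef_pos: [599.1, 16.3, 53.2]
eef_rot: [1.87, 1.57, 1.468]
wrist_force: [0.3, -1.4, -2.8]
finger_gap: 8.7
t 13.75 pos [599.1  16.3  53.2] rot [1.8696 1.5696 1.4676] jaw yaw 1.1688 down [ 1.0e-04  1.2e-03 -1.0e+00] j [-3.400e-02  5.790e-01  1.519e+00  1.000e-03  1.043e+00 -1.204e+00] F [ 0.3 -1.4 -2.8] M [-0.237 -0.213  0.28 ] gap 8.7
[-0.26023875 -0.18245444  0.27921613]
```

```bash
python3 -m handwheel '[[0.008,0,0,0,0,0,0],[0.016,0,0,0,0,0,0],[0.024,0,0,0,0,0,0]]';  python3 - <<'E'
from h import *
s,M=show();camera('wrist');print(telemetry.read_state()['moment'])
E
```

```text
clock: 14.18
eef_pos: [599.1, 16.3, 53.2]
eef_rot: [1.994, 1.57, 1.514]
wrist_force: [0.7, -1.4, -1.8]
finger_gap: 8.4
t 14.18 pos [599.1  16.3  53.2] rot [1.9944 1.5697 1.5141] jaw yaw 1.0905 down [ 1.0e-04  1.1e-03 -1.0e+00] j [-3.400e-02  5.790e-01  1.519e+00  1.000e-03  1.044e+00 -1.126e+00] F [ 0.7 -1.4 -1.8] M [-0.386 -0.089  0.296] gap 8.4
[-0.31594797 -0.10733061  0.24518941]
```

```bash
python3 -m handwheel '[[0.006,0,0,0,0,0,0],[0.012,0,0,0,0,0,0]]';  python3 - <<'E'
from h import *
s,M=show();camera('wrist');print(telemetry.read_state()['moment'])
E
```

```text
clock: 14.48
eef_pos: [599.1, 16.3, 53.2]
eef_rot: [2.113, 1.57, 1.592]
wrist_force: [0.2, -1.7, -1.3]
finger_gap: 8.4
t 14.47 pos [599.1  16.3  53.2] rot [2.1127 1.5697 1.5922] jaw yaw 1.0503 down [-0.      0.0011 -1.    ] j [-3.400e-02  5.790e-01  1.519e+00  1.000e-03  1.044e+00 -1.085e+00] F [ 0.2 -1.7 -1.3] M [-0.308 -0.096  0.284] gap 8.4
[-0.35350008 -0.09581503  0.24289   ]
```

```bash
python3 -m handwheel '[[0.006,0,0,0,0,0,0],[0.012,0,0,0,0,0,0],[0.018,0,0,0,0,0,0]]';  python3 - <<'E'
from h import *
s,M=show();camera('wrist');print(telemetry.read_state()['moment'])
E
```

```text
clock: 14.9
eef_pos: [599.1, 16.2, 53.2]
eef_rot: [2.201, 1.57, 1.622]
wrist_force: [-0.7, -2.4, -2.0]
finger_gap: 8.6
t 14.9 pos [599.1  16.2  53.2] rot [2.2012 1.5698 1.6221] jaw yaw 0.9916 down [-1.e-04  1.e-03 -1.e+00] j [-3.400e-02  5.790e-01  1.519e+00  1.000e-03  1.044e+00 -1.027e+00] F [-0.7 -2.4 -2. ] M [-0.466 -0.03   0.297] gap 8.6
[-0.40400123 -0.03007423  0.27205941]
```

```bash
python3 -m handwheel '[[0.006,0,0,0,0,0,0],[0.012,0,0,0,0,0,0]]';  python3 - <<'E'
from h import *
s,M=show();camera('wrist');print(telemetry.read_state()['moment'])
cv2.imwrite('pics/s6.png',cv2.resize(camera('side')[170:270,220:380,::-1],None,fx=5,fy=5))
E
```

```text
clock: 15.2
eef_pos: [599.0, 16.2, 53.2]
eef_rot: [2.298, 1.57, 1.679]
wrist_force: [-0.1, -2.4, -1.0]
finger_gap: 8.1
t 15.2 pos [599.   16.2  53.2] rot [2.2982 1.5698 1.6792] jaw yaw 0.9518 down [-1.e-04  1.e-03 -1.e+00] j [-3.400e-02  5.790e-01  1.519e+00  1.000e-03  1.044e+00 -9.870e-01] F [-0.1 -2.4 -1. ] M [-0.47   0.028  0.335] gap 8.1
[-0.47183479 -0.04653649  0.25783612]
```

View pics/s6.png

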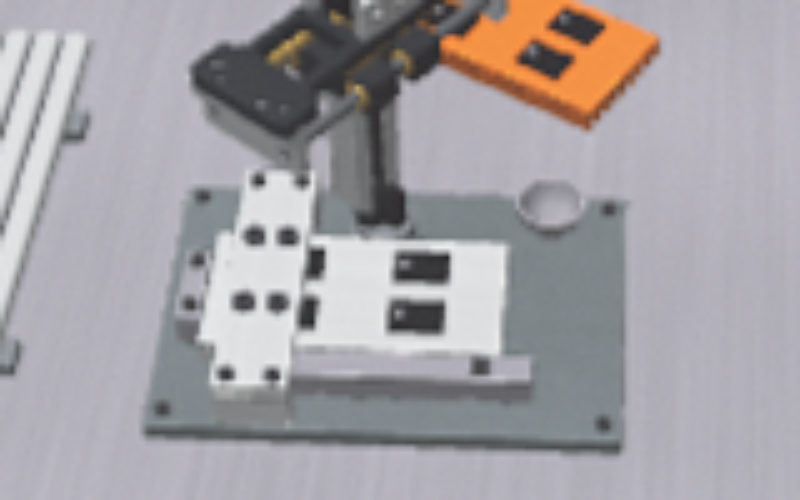

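The wings turn with the gripper, and the sink still stands a little off the fence. The gripper body is well above the bridge. Continuing.

```bash
python3 -m handwheel '[[0.006,0,0,0,0,0,0],[0.012,0,0,0,0,0,0]]';  python3 - <<'E'
from h import *
s,M=show();camera('wrist');print(telemetry.read_state()['moment'])
E
```

```text
clock: 15.55
eef_pos: [599.0, 16.2, 53.2]
eef_rot: [2.352, 1.57, 1.695]
wrist_force: [-0.5, -3.2, -1.9]
finger_gap: 8.3
t 15.55 pos [599.   16.2  53.2] rot [2.3521 1.5698 1.6946] jaw yaw 0.9132 down [-1.e-04  1.e-03 -1.e+00] j [-3.500e-02  5.790e-01  1.519e+00  1.000e-03  1.044e+00 -9.480e-01] F [-0.5 -3.2 -1.9] M [-0.469 -0.003  0.241] gap 8.3
[-0.49839886 -0.00594154  0.22451807]
```

```bash
python3 -m handwheel '[[0.006,0,0,0,0,0,0],[0.012,0,0,0,0,0,0]]';  python3 - <<'E'
from h import *
s,M=show();camera('wrist');print(telemetry.read_state()['moment'])
E
```

```text
clock: 15.85
eef_pos: [599.0, 16.2, 53.2]
eef_rot: [2.46, 1.57, 1.762]
wrist_force: [-0.8, -2.0, -1.4]
finger_gap: 8.5
t 15.85 pos [599.   16.2  53.2] rot [2.4598 1.5699 1.7623] jaw yaw 0.8733 down [-2.e-04  9.e-04 -1.e+00] j [-3.500e-02  5.790e-01  1.519e+00  1.000e-03  1.044e+00 -9.080e-01] F [-0.8 -2.  -1.4] M [-0.456  0.017  0.331] gap 8.5
[-0.53911249  0.0781082   0.26525169]
```

```bash
python3 -m handwheel '[[0.006,0,0,0,0,0,0],[0.012,0,0,0,0,0,0]]';  python3 - <<'E'
from h import *
s,M=show();camera('wrist');print(telemetry.read_state()['moment'])
E
```

```text
clock: 16.15
eef_pos: [599.0, 16.1, 53.2]
eef_rot: [2.57, 1.57, 1.832]
wrist_force: [-0.6, -2.2, -0.6]
finger_gap: 8.7
t 16.15 pos [599.   16.1  53.2] rot [2.5696 1.5699 1.8322] jaw yaw 0.8334 down [-2.e-04  9.e-04 -1.e+00] j [-3.500e-02  5.790e-01  1.519e+00  1.000e-03  1.044e+00 -8.690e-01] F [-0.6 -2.2 -0.6] M [-0.545  0.048  0.276] gap 8.7
[-0.59589216  0.05254313  0.30066778]
```

```bash
python3 -m handwheel '[[0.006,0,0,0,0,0,0],[0.012,0,0,0,0,0,0]]';  python3 - <<'E'
from h import *
s,M=show();camera('wrist');print(telemetry.read_state()['moment'])
E
```

```text
clock: 16.45
eef_pos: [599.0, 16.1, 53.2]
eef_rot: [2.723, 1.57, 1.945]
wrist_force: [-1.6, -2.7, -0.4]
finger_gap: 8.7
t 16.45 pos [599.   16.1  53.2] rot [2.7227 1.5699 1.9455] jaw yaw 0.7936 down [-3.e-04  8.e-04 -1.e+00] j [-3.500e-02  5.790e-01  1.519e+00  1.000e-03  1.044e+00 -8.290e-01] F [-1.6 -2.7 -0.4] M [-0.606  0.071  0.253] gap 8.7
[-0.58506312  0.1094402   0.29754498]
```

```bash
python3 -m handwheel '[[0.006,0,0,0,0,0,0],[0.012,0,0,0,0,0,0]]';  python3 - <<'E'
from h import *
s,M=show();camera('wrist');print(telemetry.read_state()['moment'])
E
```

```text
clock: 16.75
eef_pos: [598.9, 16.1, 53.2]
eef_rot: [2.833, 1.57, 2.015]
wrist_force: [-0.9, -2.4, -0.6]
finger_gap: 8.6
t 16.75 pos [598.9  16.1  53.2] rot [2.8326 1.5699 2.0155] jaw yaw 0.7537 down [-4.e-04  8.e-04 -1.e+00] j [-3.500e-02  5.790e-01  1.519e+00  1.000e-03  1.044e+00 -7.890e-01] F [-0.9 -2.4 -0.6] M [-0.576  0.099  0.317] gap 8.6
[-0.59619769  0.15279668  0.32376495]
```

```bash
python3 -m handwheel '[[0.006,0,0,0,0,0,0],[0.010,0,0,0,0,0,0]]';  python3 - <<'E'
from h import *
s,M=show();im=camera('side');print(telemetry.read_state()['moment'])
cv2.imwrite('pics/s7.png',cv2.resize(im[170:270,220:380,::-1],None,fx=5,fy=5))
E
```

```text
clock: 17.05
eef_pos: [598.9, 16.1, 53.2]
eef_rot: [2.989, 1.57, 2.138]
wrist_force: [-1.9, -2.9, -0.5]
finger_gap: 8.7
t 17.05 pos [598.9  16.1  53.2] rot [2.9887 1.5699 2.1384] jaw yaw 0.7205 down [-5.e-04  8.e-04 -1.e+00] j [-3.500e-02  5.790e-01  1.519e+00  1.000e-03  1.044e+00 -7.560e-01] F [-1.9 -2.9 -0.5] M [-0.641  0.189  0.397] gap 8.7
[-0.65454091  0.17146035  0.4090156 ]
```

View pics/s7.png

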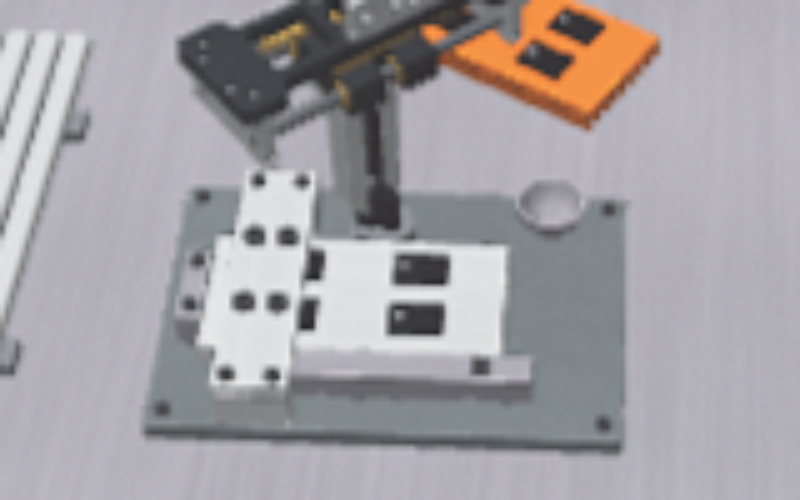

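Torque is climbing (0.40) and the sink is now at the fence. Very small steps from here.

```bash
python3 -m handwheel '[[0.003,0,0,0,0,0,0],[0.003,0,0,0,0,0,0]]';  python3 - <<'E'
from h import *
s,M=show();im=camera('side');print(telemetry.read_state()['moment'])
E
```

```text
clock: 17.35
eef_pos: [598.9, 16.0, 53.2]
eef_rot: [3.061, 1.57, 2.201]
wrist_force: [-1.3, -2.1, -0.9]
finger_gap: 8.6
t 17.35 pos [598.9  16.   53.2] rot [3.0609 1.5699 2.2006] jaw yaw 0.7105 down [-5.e-04  7.e-04 -1.e+00] j [-3.500e-02  5.790e-01  1.519e+00  1.000e-03  1.044e+00 -7.460e-01] F [-1.3 -2.1 -0.9] M [-0.643  0.219  0.401] gap 8.6
[-0.60870526  0.19432851  0.38494276]
```

```bash
python3 -m handwheel '[[0.004,0,0,0,0,0,0],[0.004,0,0,0,0,0,0]]';  python3 - <<'E'
from h import *
s,M=show();im=camera('side');print(telemetry.read_state()['moment'])
E
```

```text
clock: 17.65
eef_pos: [598.9, 16.0, 53.2]
eef_rot: [3.079, 1.57, 2.207]
wrist_force: [-2.0, -3.3, -0.2]
finger_gap: 8.6
t 17.65 pos [598.9  16.   53.2] rot [3.0795 1.5699 2.2065] jaw yaw 0.6978 down [-5.e-04  7.e-04 -1.e+00] j [-3.500e-02  5.790e-01  1.519e+00  1.000e-03  1.044e+00 -7.330e-01] F [-2.  -3.3 -0.2] M [-0.709  0.261  0.432] gap 8.6
[-0.69817054  0.26903727  0.44462414]
```

```bash
python3 -m handwheel '[[0.005,0,0,0,0,0,0],[0.005,0,0,0,0,0,0]]';  python3 - <<'E'
from h import *
s,M=show()
for i in range(3): camera('side');print(telemetry.read_state()['moment'])
E
```

```text
clock: 17.95
eef_pos: [598.9, 16.0, 53.2]
eef_rot: [-3.094, 1.57, 2.301]
wrist_force: [-2.5, -3.4, -0.5]
finger_gap: 8.7
t 17.95 pos [598.9  16.   53.2] rot [-3.0938  1.57    2.3006] jaw yaw 0.682 down [-6.e-04  6.e-04 -1.e+00] j [-3.500e-02  5.790e-01  1.520e+00  1.000e-03  1.044e+00 -7.170e-01] F [-2.5 -3.4 -0.5] M [-0.669  0.275  0.517] gap 8.7
[-0.77289227  0.28827958  0.47909642]
[-0.74901647  0.25171801  0.48372673]
[-0.75504404  0.27061111  0.47803824]
```

```bash
python3 -m handwheel '[[0.003,0,0,0,0,0,0],[0.003,0,0,0,0,0,0]]';  python3 - <<'E'
from h import *
s,M=show()
for i in range(3): camera('side');print(telemetry.read_state()['moment'])
E
```

```text
clock: 18.35
eef_pos: [598.9, 16.0, 53.2]
eef_rot: [-3.025, 1.57, 2.36]
wrist_force: [-2.2, -3.0, 0.0]
finger_gap: 8.7
t 18.35 pos [598.9  16.   53.2] rot [-3.0249  1.5699  2.3604] jaw yaw 0.6729 down [-6.e-04  6.e-04 -1.e+00] j [-3.500e-02  5.790e-01  1.519e+00  1.000e-03  1.044e+00 -7.080e-01] F [-2.2 -3.   0. ] M [-0.724  0.25   0.569] gap 8.7
[-0.73234882  0.30630105  0.4578918 ]
[-0.76319129  0.29717609  0.50641516]
[-0.74923316  0.32070401  0.54725904]
```

Mean ~0.52, which is snug. Opening a little (16 mm stays clear of the bridge), then lifting straight up.

```bash
python3 -m handwheel '[[0,0,0,0,0,0,0.12],[0,0,0,0,0,0,0.17],[0,0,0,0,0,0,0.17],[0,0,0,0,0,0,0.17]]'
python3 - <<'E'
from h import *
show()
E
```

```text
clock: 19.0
eef_pos: [598.9, 16.1, 53.2]
eef_rot: [2.946, 1.57, 2.048]
wrist_force: [0.6, -0.5, -0.1]
finger_gap: 15.8
t 19.0 pos [598.9  16.1  53.2] rot [2.9456 1.5699 2.0479] jaw yaw 0.673 down [-4.e-04  8.e-04 -1.e+00] j [-3.500e-02  5.790e-01  1.519e+00  1.000e-03  1.044e+00 -7.080e-01] F [ 0.6 -0.5 -0.1] M [-0.015 -0.12  -0.011] gap 15.8
```

```bash
python3 -m handwheel '[[0,0,0,-0.04,0,0,0.17],[0,0,0,-0.12,0,0,0.17],[0,0,0,-0.3,0,0,0.17],[0,0,0,-0.5,0,0,0.17],[0,0,0,-0.6,0,0,0.17],[0,0,0,-0.6,0,0,0.17]]'
python3 - <<'E'
from h import *
goj(57,0,260)
E
```

```text
clock: 19.75
eef_pos: [599.7, 16.0, 236.4]
eef_rot: [1.034, 1.566, 0.136]
wrist_force: [-0.4, -0.5, -0.5]
finger_gap: 16.0
t 19.75 pos [599.7  16.  236.4] rot [1.0336 1.5661 0.1358] jaw yaw 0.6731 down [ 4.7e-03  6.0e-04 -1.0e+00] j [-3.500e-02  3.940e-01  1.342e+00  1.000e-03  1.401e+00 -7.080e-01] F [-0.4 -0.5 -0.5] M [-0.036 -0.177  0.004] gap 16.0
row [-0.2969, 0.0013, -0.0008, -0.0779, 0.2221, -0.0502] deg 53.45 mm 72.2
jig pos [ 12.56 -51.75] Fjig [-0.44 -0.48]
```

```bash
python3 -m handwheel '[[-0.297,0.0013,0,-0.078,0.222,-0.05,0.17],[-0.297,0.0013,0,-0.078,0.222,-0.05,0.17],[-0.297,0.0013,0,-0.078,0.222,-0.05,0.17],[-0.297,0.0013,0,-0.078,0.222,-0.05,0.17],[-0.297,0.0013,0,-0.078,0.222,-0.05,0.17],[-0.297,0.0013,0,-0.078,0.222,-0.05,0.17],[-0.297,0.0013,0,-0.078,0.222,-0.05,0.17]]'
python3 - <<'E'
from h import *
import pickle
show()
c=cal('wrist');im=camera('wrist')[:,:,::-1];pickle.dump(c,open('c8.pkl','wb'))
a=im[10:215,230:400]
cv2.imwrite('pics/w8z.png',cv2.resize(a[:105],None,fx=4.5,fy=4.5,interpolation=2));cv2.imwrite('pics/w8y.png',cv2.resize(a[85:],None,fx=4.5,fy=4.5,interpolation=2))
E
```

```text
clock: 20.62
eef_pos: [642.1, 69.2, 259.4]
eef_rot: [1.454, 1.569, 1.485]
wrist_force: [-0.5, -0.1, 0.6]
finger_gap: 15.9
t 20.62 pos [642.1  69.2 259.4] rot [1.4537 1.5685 1.4848] jaw yaw 1.6019 down [ 2.0e-04  2.3e-03 -1.0e+00] j [ 0.05   0.494  1.148  0.002  1.499 -1.552] F [-0.5 -0.1  0.6] M [ 0.061 -0.158 -0.022] gap 15.9
```

View pics/w8z.png

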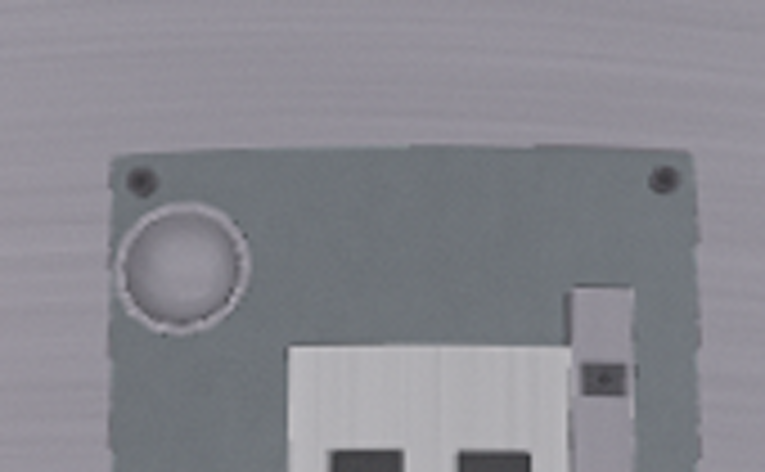

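View pics/w8y.png

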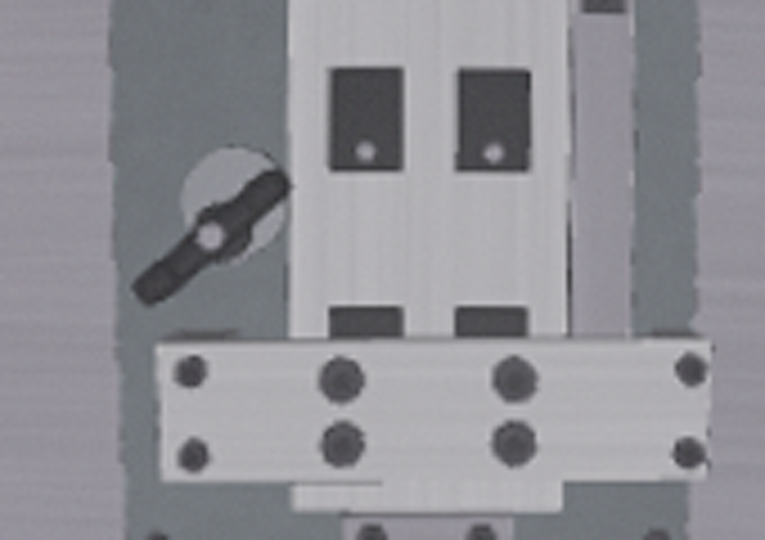

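The sink lies along the fence, square, with the cam against it. Checking the numbers.

Run:
```python
from h import *
import pickle;c=pickle.load(open('c8.pkl','rb'))
def J(p,o,z):
    w=hit(c,((p[0]+.5)/4.5-.5+230,(p[1]+.5)/4.5-.5+o),z)[:2];return (Rj.T@(w-[ox,oy])).round(1)
for n,p,o,z in [('bed --',(112,156),10,16),('bed -+',(694,152),10,16),('br 42,-70',(155,345),95,48),('br 82,-70',(160,481),95,48),
 ('trail-',(288,347),10,32),('trail+',(571,346),10,32),('lead-',(293,512),95,32),('lead+',(561,512),95,32),('wing a',(283,180),95,67),('wing b',(142,297),95,67),('fence',(572,288),10,34)]: print(n,J(p,o,z))
show()
```

```text
bed -- [-129.7  -87.9]
bed -+ [-130.3   87.2]
br 42,-70 [ 42.3 -70.4]
br 82,-70 [ 81.4 -70.5]
trail- [-64.9 -33.2]
trail+ [-65.2  47.1]
lead- [ 94.8 -33.9]
lead+ [95.1 45.6]
wing a [ -3.2 -32. ]
wing b [ 26.9 -70.1]
fence [-82.   47.2]
t 20.68 pos [642.2  69.2 259.6] rot [1.3168 1.5685 1.3486] jaw yaw 1.6026 down [ 5.0e-04  2.3e-03 -1.0e+00] j [ 0.05   0.494  1.147  0.002  1.499 -1.553] F [-0.7 -0.3  0.7] M [ 0.049 -0.13  -0.038] gap 16.1
```

```bash
python3 -c "
from cell import order
print(order.sign_off())"
```

```text
the job is handed in; nothing more can be done
None
```

The heat sink is home against the end stop, the clamp knob is turned up snug, and the job is handed in at about 20.7 s; `sign_off` gives no verdict.

- **Push:** I pushed the trailing end about 33 mm with two fingers. It slid at about 2 N and I stopped at 11 N when it met the stop. The push stalled about 2 mm short of where I had calculated. The camera check afterwards showed the sink at the stop.
- **Clamp:** I turned the knob clockwise to about 1.08 rad. The wrist moment about the knob's axis ended at about 0.52 N m on average, with single readings from 0.46 to 0.57. I read no cam force directly; the 25 N is inferred from the torque.
- **Last picture, in the jig's frame:** The trailing end is at x ≈ -65 mm, the leading end at x ≈ 95 mm, and the side is on the fence at about 47 mm. The two long edges read 0.004 and 0.009 rad off square, under the 0.02 limit.
- **Let go:** With the gripper open and 200 mm clear, the wrist force was near zero. I felt no knock on the bridge. I saw no sign of a bystander being moved, but I measured none of them again.
- **Disagreement:** The scene and side cameras placed the jig up to 6 mm away from the wrist camera's fit. I used the wrist fit, which later views of the bed and bridge matched to about 1 mm, apart from one bridge corner 1.8 mm off.

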